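# Fit the stirrer to the empty chocolate melter and start it

## Robot

A 6-joint arm with a two-finger parallel gripper is mounted at the origin on the work surface. World frame = base frame: x ahead of the robot, y to its left, z up, the work surface at z = 0. Lengths are in m, angles in rad, forces in N, time in s.
With the tool pointing down it reaches from about 0.325 to 0.75 m from the base axis. Payload 7.6 kg.
Tool frame: the origin (TCP) lies on the mounting face of the last link; the fingertips stand 173 mm ahead of it and the grasp point (between the pads) lies 155 mm ahead of it (manip.nose_length is the distance from the TCP to the fingertips, in m); z points along the fingers, y is the line along which they close (so a half turn about z gives the same grasp; the last joint's range is limited). The gripper opens to 85 mm and grips with 20 to 120 N. Pads are 22 mm wide; open, the fingers measure 114 mm over their backs; the gripper's body (76 mm by 85 mm) begins 54 mm behind the grasp point. The pads swing forward as they close: fully open they stand 13 mm farther back than shut.
Start: joints at [-1.23, 0.052, 1.401, -0, 1.689, -0.07], TCP at [0.21, -0.481, 0.405] pointing down, gripper open.
Joint ranges: [-2.9, 2.9], [-0.91, 2.17], [0.12, 2.37], [-1.06, 4.2], [0.26, 2.73], [-2.93, 2.93]. Speed limits (rad/s): [2.57, 2.57, 3.01, 3.14, 3.14, 3.14].

## Interface

Orientations are given as a unit quaternion [w, x, y, z].
In Python, from bench import manip, optics, nets gives the robot as it stands. The module is installed in compiled form; this text tells all that it offers.
- The arm moves only by the shell command python3 -m handwheel 'ROWS' [FORCE]. ROWS is JSON, a list of rows, each a list of 3 entries, a list of its own where there are three numbers: the shift along the tool's x, y, z in m, then the turn, a rotation vector about the tool's x, y, z in rad, then the closure, from -1 (fully open) to 1 (shut), so that 0 is half open. In form: [[[x, y, z], [wx, wy, wz], grip], ...]. A call has 1 to 12 rows; each row is the pose to reach, as a shift and turn from the pose commanded when the call began, along the tool's axes at that moment; what a row does not reach only later rows make up. A row lasts 1/10 s, in which the tool goes at most 50 mm and 8.59 degrees, less where a joint would pass 70% of its speed; a pose out of reach is approached as far as the arm can. A call with a gripper value outside its range is refused whole. The fingers move at their own pace and stop on an object; FORCE is the grip in N (left out, the last holds). Time passes only in rows, so rows that repeat a pose let the fingers close. It gives the time, the measured TCP pose, the force, the opening and the grip force at its end, in the units of the state.
- manip.get_obs(): the state, without advancing time (a new reading comes with each control period).
- optics.grab_frame(name): name is "side" or "top" or "wrist"; returns (picture, depth): 480x640x3 uint8, red, green, blue; 480x640 float32, m along the optical axis (not along the pixel's ray), 0 where there is no reading.
- optics.get_calibration(name): a dict with "fx", "fy", "cx", "cy" (pixels), "D" ([k1, k2, p1, p2, k3] as OpenCV has them; the pictures are not rectified), "rvec" (rotation vector, rad) and "tvec" (3), from world to camera coordinates, as OpenCV has them. Camera axes: x right, y down, z forward; pixel columns grow to the right and rows downward; lengths in m; the calibration is good to about 2 mm. A picture is of the moment at which its call begins: read the wrist's pose just before it. get_calibration takes no time and is no camera call; for the wrist camera it gives the pose at the moment of the call.
- manip.job_done(): hands the job in; it is judged then, once.
Trained networks look in the newest picture that a camera, given by its name, has taken for a name from the list of things; names that differ only in an ending like _2 or _b are one class to them, and where a whole thing is asked for, a point or a joint stands for the part that bears it (a point fixed in the world has none). Each returns a list of dicts, best first, with "score" (0 to 1); they miss things now and then, are a little off and sometimes report something else, mostly with a low value. They report only what shows in the picture. A call takes as long as a camera call. They do not tell look-alikes from the thing itself.
- nets.find_in(camera, name): "pixel" ([column, row] in pixels, amid what is visible of it).
- nets.masks_of(camera, name): "mask" (480x640 bool, what is visible of it) and "pixel" ([column, row] in pixels, amid what is visible of it).
The state is a dict: "time_s": time; "joint_positions": joint angles; "qd": joint speeds; "tau": joint torques, N m; "position": TCP position; "orientation": TCP orientation; "ft_force": force on the tool from outside, world axes, zero at the start; "torque": the same for the moment, N m; "finger_gap": finger opening in m; "finger_force": force on a finger pad.
Only numpy, scipy, OpenCV 4.12 (cv2) and the standard library are available. Lean on these libraries where they do the work, as an engineer would, in place of code of your own. Each camera call takes 0.05 s, during which the arm holds its last target. There are 200 camera calls.

## Task

One of the two small chocolate melters has no stirrer on its drive. Take the loose stirrer by its grip, lower it gently over that melter's toothed drive, turn it until the teeth mesh and push it fully home past its spring catch. Let go, then start that melter by throwing its lever all the way over towards the pan; leave the other melter and everything else on the counter alone.

Things in the scene. Friction and masses are not known exactly. Their poses are not given: they have to be found in the camera images.
- stirrer: Loose stirrer, 0.22 to 0.35 kg, upright on the counter; origin at the centre of its hub's underside, z up. Square steel hub 46 x 46 mm, 36 mm tall, sides along x and y. In the underside a cross-shaped socket: slots 8.5 mm wide along x and y, 40 mm end to end (34.6 mm between 5 mm tall lips at the mouth), 30 mm deep. Two blades reach 54 mm out along +x and -x, 2 to 24 mm up.
- stirrer_grip (a point): Middle of the stirrer's wooden grip bar, 75 mm above the hub's underside, on its axis: bar 50 mm long along the stirrer's x, 16 mm thick along y, 30 mm tall; a 16 mm thick neck below it joins it to the hub.
- melter_a: The melter without a stirrer, fixed; origin on the counter under the pan's axis, z up. Steel housing 55 mm tall, from -140 to +75 mm along x and 75 mm either side along y. On it the open pan, 136 mm in outer diameter, 3 mm wall, rim 100 mm above the counter. The start lever stands on the -x end, centred, 103 mm from the pan's axis.
- spindle_a (a point): The toothed drive in the empty pan: centre of its 48 mm flange's top, 65 mm above the counter, where the hub's underside sits when home; z up, x and y along the teeth: a cross of 5 mm wide ribs, 30 mm end to end, 20 mm tall. A round 10 mm pin in the middle ends 28 mm above the flange. It stands at any angle and its gearbox holds it: it does not turn below 1 N m.
- catch_a (a point): Point on the drive's axis, 8 mm above the flange, level with two spring balls in opposite tooth ends. They stop the meshed hub 10 to 11 mm above home; about 8 N of push snaps it past them, then they hold it down.
- lever_a (a joint): Lever of the empty melter, hinged along the melter's y axis, 77 mm above the counter. 0 as built: ball leaning away from the pan (off); grows to 1.0 rad as the ball swings over towards the pan (on). It stays where it is left and yields to about 1 N at the ball. 
- lever_a_tip (a point): Centre of the 26 mm black ball at the end of the empty melter's lever, 55 mm from its hinge; about 125 mm above the counter at both ends of its swing and 132 mm in the middle.
- melter_b: The other melter, same build and frame, with a stirrer already fitted on its drive: leave alone.
- lever_b (a joint): Lever of the other melter, to be left off. 0 as built: ball leaning away from the pan (off); grows to 1.0 rad as the ball swings over towards the pan (on). It stays where it is left and yields to about 1 N at the ball. 
- fitted_blade (a point): Blade end of the stirrer fitted in the other melter, 50 mm from that pan's axis, 78 mm above the counter.
- mould_l: Loose clear mould 240 x 125 x 24 mm on the left, origin under its centre; bystander.
- mould_r: The same on the right; bystander.
- bowl: Loose steel bowl, 140 mm in diameter, 55 mm tall, origin under its centre; bystander.
- spatula: Loose spatula 240 mm long, lying along its x axis; bystander.
- spoon: Loose steel spoon 190 mm long, lying along its x axis; bystander.
- jar: Loose glass jar, 68 mm in diameter, 90 mm tall, origin under its centre; bystander.
- cup: Loose white mug, 76 mm in diameter, 80 mm tall, handle along +y, origin under its centre; bystander.
Not all that is in view belongs to the job. What is shaped like the stirrer but green or orange is not meant.

How it is judged:
By the outcome, as a careful person would: the job done as asked, in the order asked, and still so for the second after the job is handed in, with the robot touching nothing.
It also fails if it takes over 45 s, if anything falls off the work surface, if the arm or the gripper's body presses on something with over 40 N, if the wrist force passes 120 N, or if a joint passes its speed limit or range.

## Working session

There is one attempt and no reset: what is moved stays moved. The work goes in short steps, Python scripts to look and compute and a shell command to move; the robot and the scene stay as the last step left them, time stands still between calls to the robot, and variables do not carry over. Pictures are saved under pics/ and viewed, at most 10 in all, crops included, and the job is handed in when it is done.

```bash
mkdir -p pics; cat > h.py <<'E'
import numpy as np, cv2
from bench import manip, optics, nets
from scipy.spatial.transform import Rotation as R
def cal(n):
    c=optics.get_calibration(n); K=np.array([[c['fx'],0,c['cx']],[0,c['fy'],c['cy']],[0,0,1.]])
    return K,np.array(c['D'],float),R.from_rotvec(np.ravel(c['rvec'])).as_matrix(),np.ravel(c['tvec'])
def ray(n,px,c=None):
    K,D,Rm,t=c or cal(n); u=cv2.undistortPoints(np.array([[px]],float),K,D)[0,0]
    return -Rm.T@t, Rm.T@np.array([u[0],u[1],1.])
def atz(n,px,z,c=None):
    o,d=ray(n,px,c); return o+d*(z-o[2])/d[2]
def dep(n,px,D_,c=None):
    o,d=ray(n,px,c); return o+d*D_[int(round(px[1])),int(round(px[0]))]
def tri(rs):
    A=0;b=0
    for o,d in rs:
        d=d/np.linalg.norm(d);P=np.eye(3)-np.outer(d,d);A=A+P;b=b+P@o
    return np.linalg.solve(A,b)
def proj(n,p,c=None):
    K,D,Rm,t=c or cal(n); return cv2.projectPoints(np.array([p],float),cv2.Rodrigues(Rm)[0],t,K,D)[0][0,0]
def save(n,im): cv2.imwrite('pics/'+n+'.png',im[:,:,::-1])
def cloud(n,D_,c=None,mask=None):
    K,Di,Rm,t=c or cal(n); m=(D_>0) if mask is None else (D_>0)&mask
    v,u=np.nonzero(m); q=cv2.undistortPoints(np.stack([u,v],1)[:,None].astype(float),K,Di)[:,0]
    P=np.c_[q,np.ones(len(q))]*D_[v,u][:,None]; return (P-t)@Rm,u,v
E
python3 - <<'E'
from h import *
np.set_printoptions(precision=3,suppress=True)
for n in ['top','side']:
    im,d=optics.grab_frame(n); save(n+'1',im); np.save(n+'1.npy',d)
    print(n,cal(n)[2:],-cal(n)[2].T@cal(n)[3])
    for o in ['stirrer','stirrer_grip','melter_a','spindle_a','lever_a_tip','fitted_blade']:
        for r in nets.find_in(n,o)[:4]: print(n,o,round(r['score'],2),np.round(r['pixel']),dep(n,r['pixel'],d))
print(manip.get_obs())
E
```

```text
top (array([[-0.024, -1.   , -0.003],
       [-0.997,  0.024, -0.073],
       [ 0.073,  0.001, -0.997]]), array([0.017, 0.513, 1.402])) [0.41  0.003 1.436]
top stirrer 0.94 [346. 279.] [ 0.386 -0.045  0.091]
top stirrer 0.85 [359. 198.] [ 0.597 -0.086  0.092]
top stirrer 0.77 [318. 232.] [0.514 0.025 0.042]
top stirrer 0.71 [290. 286.] [0.371 0.101 0.09 ]
top stirrer_grip 0.96 [322. 231.] [0.511 0.014 0.09 ]
top stirrer_grip 0.83 [359. 202.] [ 0.588 -0.087  0.071]
top stirrer_grip 0.81 [344. 276.] [ 0.393 -0.041  0.089]
top stirrer_grip 0.79 [291. 284.] [0.377 0.099 0.089]
top melter_a 0.59 [245. 216.] [0.56  0.22  0.064]
top melter_a 0.56 [426. 224.] [ 0.525 -0.263  0.064]
top melter_a 0.47 [327. 139.] [ 0.778 -0.007  0.007]
top spindle_a 0.66 [429. 216.] [ 0.546 -0.269  0.085]
top spindle_a 0.56 [427. 326.] [ 0.25  -0.268  0.014]
top lever_a_tip 0.71 [508. 222.] [ 0.53  -0.504  0.027]
top lever_a_tip 0.62 [446. 255.] [ 0.44  -0.297  0.138]
top lever_a_tip 0.52 [320. 228.] [0.52  0.018 0.09 ]
top fitted_blade 0.89 [237. 204.] [0.583 0.227 0.136]
top fitted_blade 0.59 [323. 228.] [0.
[... 752 characters left out ...]
.352 -0.512  0.083]
side spindle_a 0.57 [347. 330.] [ 0.553 -0.272  0.066]
side spindle_a 0.51 [314. 260.] [0.52  0.003 0.037]
side lever_a_tip 0.47 [297. 325.] [ 0.435 -0.304  0.14 ]
side fitted_blade 0.6 [327. 190.] [0.592 0.22  0.104]
{'time_s': 0.7, 'joint_positions': array([-1.23 ,  0.052,  1.401,  0.   ,  1.689, -0.07 ]), 'qd': array([ 0.001,  0.002,  0.   , -0.002, -0.001,  0.002]), 'tau': array([  0.002, -38.145, -36.025,   0.   ,   0.   ,   0.   ]), 'position': array([ 0.21 , -0.481,  0.405]), 'orientation': array([0.   , 0.979, 0.204, 0.   ]), 'ft_force': array([ 0.363, -0.245,  0.538]), 'torque': array([0.004, 0.012, 0.004]), 'finger_force': 0.0, 'finger_gap': 0.08577500107575323}
```

```bash
python3 - <<'E'
import cv2
a=cv2.imread('pics/top1.png');cv2.imwrite('pics/top1c.png',cv2.resize(a[150:350,190:460],(800,593),interpolation=cv2.INTER_CUBIC))
E
```

```text
(no output)
```

View pics/top1c.png

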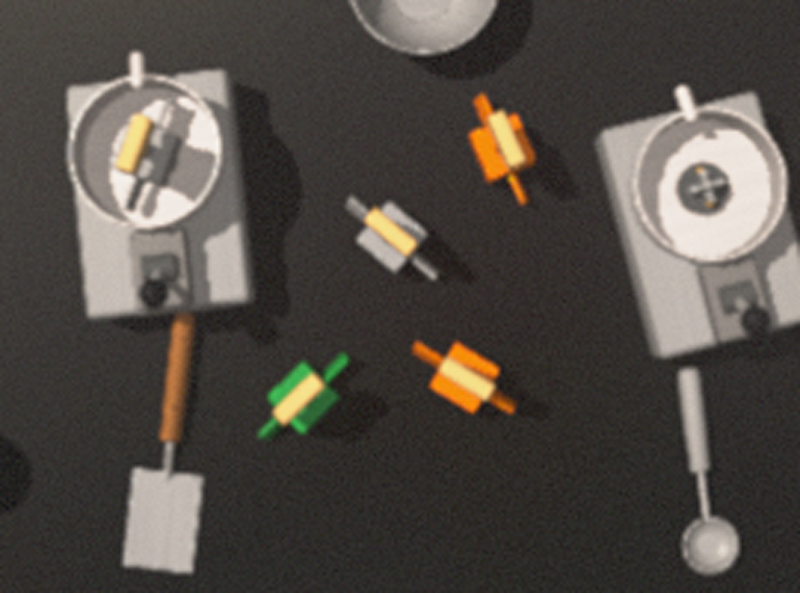

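View pics/side1.png

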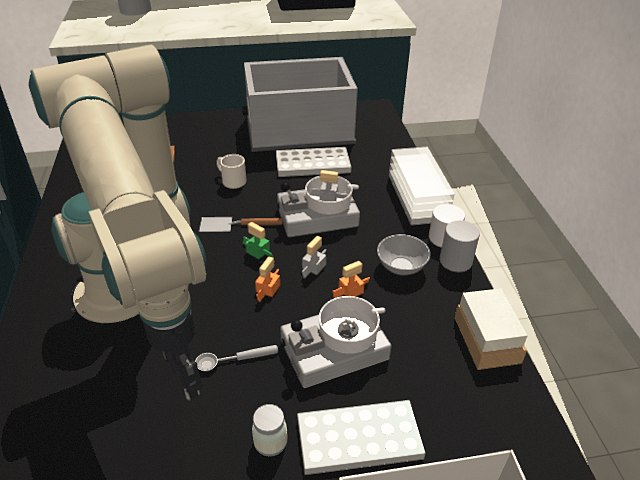

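The pale grey stirrer at top (321,228) is the right one, the empty melter is on the right with its spindle at top (428,213), and its lever ball is at (444,257). The green and orange stirrers are look-alikes. I'll set up a move planner and work out a pose with the wrist camera over the empty pan.

```bash
cat >> h.py <<'E'
np.set_printoptions(precision=4,suppress=True)
def pose():
    s=manip.get_obs(); q=s['orientation']; return s,np.array(s['position']),R.from_quat([q[1],q[2],q[3],q[0]])
def plan(p,psi):
    """shift and turn in tool axes to reach TCP p pointing down with tool x at yaw psi"""
    s,p0,R0=pose(); c,si=np.cos(psi),np.sin(psi)
    T=R.from_matrix(np.array([[c,si,0],[si,-c,0],[0,0,-1.]]))
    print('shift',R0.inv().apply(np.array(p)-p0),'turn',(R0.inv()*T).as_rotvec(),'t',round(s['time_s'],2))
E
python3 - <<'E'
from h import *
s,p,r=pose()
K,D,Rm,t=cal('wrist'); o=-Rm.T@t
print('cam in tool',r.inv().apply(o-p),'optical axis',r.inv().apply(Rm[2]),'img right',r.inv().apply(Rm[0]),K[0])
for tpx,spx,h in [((321,228),(315,246),.09),((428,213),(348,327),.09),((444.5,257.7),(297,325),.125)]:
    print(tri([ray('top',tpx),ray('side',spx)]),atz('top',tpx,h))
d=np.load('top1.npy')
P,u,v=cloud('top',d)
for c in [(.545,-.267)]:
    m=(np.hypot(P[:,0]-c[0],P[:,1]-c[1])<.09)&(P[:,2]>.092)&(P[:,2]<.108)
    Q=P[m]; A=np.c_[2*Q[:,:2],np.ones(len(Q))]; x=np.linalg.lstsq(A,(Q[:,:2]**2).sum(1),rcond=None)[0]
    print('pan',x[:2],np.sqrt(x[2]+x[0]**2+x[1]**2),len(Q))
plan([.545,-.267,.42],.41)
E
```

```text
cam in tool [0.0729 0.0005 0.0308] optical axis [-0.2915 -0.0005  0.9566] img right [0.0004 1.     0.0006] [409.6726   0.     317.3298]
[0.5225 0.0164 0.074 ] [0.5195 0.0164 0.09  ]
[ 0.5544 -0.2692  0.0728] [ 0.5523 -0.2657  0.09  ]
[ 0.4341 -0.2957  0.1308] [ 0.4331 -0.2969  0.125 ]
pan [ 0.5544 -0.2672] 0.06613529626856858 296
shift [ 0.393  -0.0626 -0.0153] turn [0.0001 0.     0.0008] t 0.7
```

```bash
python3 -m handwheel '[[[0.401,-0.059,0.025],[0,0,0],-1],[[0.401,-0.059,0.025],[0,0,0],-1],[[0.401,-0.059,0.025],[0,0,0],-1],[[0.401,-0.059,0.025],[0,0,0],-1],[[0.401,-0.059,0.025],[0,0,0],-1],[[0.401,-0.059,0.025],[0,0,0],-1],[[0.401,-0.059,0.025],[0,0,0],-1],[[0.401,-0.059,0.025],[0,0,0],-1],[[0.401,-0.059,0.025],[0,0,0],-1],[[0.401,-0.059,0.025],[0,0,0],-1],[[0.401,-0.059,0.025],[0,0,0],-1]]'
python3 - <<'E'
from h import *
import pickle
c=cal('wrist'); im,d=optics.grab_frame('wrist'); save('w1',im); pickle.dump((c,im,d),open('w1.pkl','wb'))
for o in ['spindle_a','lever_a_tip']:
    for r in nets.find_in('wrist',o)[:3]: print(o,round(r['score'],2),np.round(r['pixel']),dep('wrist',r['pixel'],d,c))
P,u,v=cloud('wrist',d,c)
m=(np.hypot(P[:,0]-.554,P[:,1]+.267)<.085)&(P[:,2]>.094)&(P[:,2]<.106); Q=P[m]
A=np.c_[2*Q[:,:2],np.ones(len(Q))]; x=np.linalg.lstsq(A,(Q[:,:2]**2).sum(1),rcond=None)[0]
print('pan',x[:2],np.sqrt(x[2]+x[0]**2+x[1]**2),len(Q),pose()[1])
E
```

```text
time_s: 1.8
position: [0.5532, -0.2677, 0.3798]
orientation: [0.0, 0.979, 0.204, -0.0]
ft_force: [-0.1, -0.1, -0.5]
finger_gap: 0.0852
finger_force: 0.0
spindle_a 0.86 [316. 215.] [ 0.5612 -0.2636  0.0852]
spindle_a 0.52 [284. 413.] [ 0.4439 -0.2921  0.131 ]
pan [ 0.5559 -0.2658] 0.06632535141036834 5123 [ 0.5528 -0.2682  0.3803]
```

View pics/w1.png

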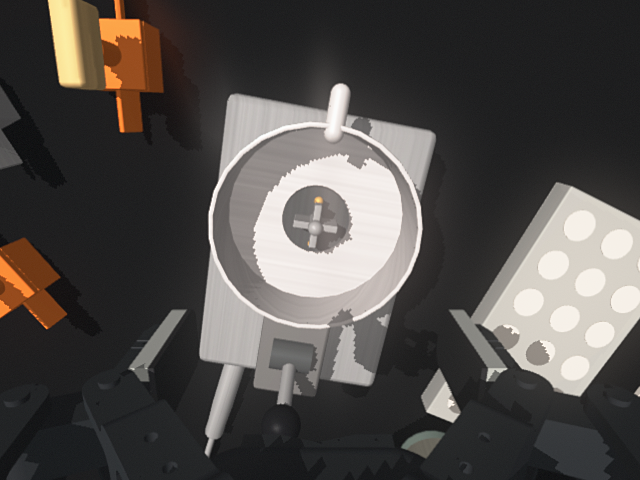

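The wrist view shows the empty pan, with the cross spindle at pixel (316,228), its pin at the centre and a catch ball at (318,200). I'll fit the cross from the depth.

```bash
cat > sp.py <<'E'
from h import *
def spin(c,d,c0):
    P,u,v=cloud('wrist',d,c); r=np.hypot(P[:,0]-c0[0],P[:,1]-c0[1])
    pin=P[(r<.012)&(P[:,2]>.0895)]; T=P[(r<.018)&(P[:,2]>.0815)&(P[:,2]<.0885)]
    print('pin',pin.mean(0),len(pin),'top',T.mean(0),len(T))
    from scipy.optimize import minimize
    def cost(x):
        q=T[:,:2]-x[:2]; c_,s_=np.cos(x[2]),np.sin(x[2]); a=q@[c_,s_]; b=q@[-s_,c_]
        f=lambda a,b: np.maximum(np.maximum(abs(a)-.015,abs(b)-.0025),0)
        return np.minimum(f(a,b),f(b,a)).mean()*1e4
    best=min((minimize(cost,[*c0,y],method='Nelder-Mead',options=dict(initial_simplex=[[*c0,y],[c0[0]+.003,c0[1],y],[c0[0],c0[1]+.003,y],[*c0,y+.2]])) for y in np.arange(0,1.57,.15)),key=lambda r:r.fun)
    print('cross',best.x[:2],'yaw',np.mod(best.x[2],np.pi/2),best.fun)
E
python3 - <<'E'
from sp import *
import pickle
c,im,d=pickle.load(open('w1.pkl','rb')); spin(c,d,[.556,-.266])
# pixel-based check
for px in [(297,228),(336,231),(318,205),(314,250),(316,228)]: print(px,atz('wrist',px,.085,c),dep('wrist',px,d,c))
# ball
P,u,v=cloud('wrist',d,c); m=(P[:,2]>.115)&(np.hypot(P[:,0]-.436,P[:,1]+.296)<.03); print('ball top',P[m].mean(0),P[m][:,2].max(),m.sum())
plan([.52,.016,.33],.87); plan([.52,.016,.33],.87-np.pi)
E
```

```text
pin [ 0.5615 -0.2635  0.2795] 4636 top [ 0.5547 -0.2659  0.0848] 490
cross [ 0.5539 -0.2663] yaw 0.254347028819778 0.15134148179851278
(297, 228) [ 0.5479 -0.2557  0.085 ] [ 0.5424 -0.2569  0.065 ]
(336, 231) [ 0.5564 -0.2804  0.085 ] [ 0.5563 -0.2805  0.0847]
(318, 205) [ 0.5678 -0.2623  0.085 ] [ 0.568  -0.2622  0.0859]
(314, 250) [ 0.5382 -0.2723  0.085 ] [ 0.532  -0.2748  0.065 ]
(316, 228) [ 0.5529 -0.2673  0.085 ] [ 0.5552 -0.2664  0.094 ]
ball top [ 0.4392 -0.2927  0.1321] 0.14097206006773322 1121
shift [ 0.0829 -0.2738  0.0501] turn [ 0.0008 -0.0001 -0.4612] t 1.95
shift [ 0.0829 -0.2738  0.0501] turn [-0.0001 -0.001   2.6804] t 1.95
```

```bash
python3 -m handwheel '[[[0.083,-0.274,0.04],[0,0,-0.46],-1],[[0.083,-0.274,0.04],[0,0,-0.46],-1],[[0.083,-0.274,0.04],[0,0,-0.46],-1],[[0.083,-0.274,0.04],[0,0,-0.46],-1],[[0.083,-0.274,0.04],[0,0,-0.46],-1],[[0.083,-0.274,0.04],[0,0,-0.46],-1],[[0.083,-0.274,0.04],[0,0,-0.46],-1],[[0.083,-0.274,0.04],[0,0,-0.46],-1],[[0.083,-0.274,0.04],[0,0,-0.46],-1]]'
python3 - <<'E'
from h import *
import pickle
c=cal('wrist'); im,d=optics.grab_frame('wrist'); save('w2',im); pickle.dump((c,im,d),open('w2.pkl','wb'))
for r in nets.find_in('wrist','stirrer_grip')[:3]: print(round(r['score'],2),np.round(r['pixel']),dep('wrist',r['pixel'],d,c))
P,u,v=cloud('wrist',d,c)
T=P[(np.hypot(P[:,0]-.52,P[:,1]-.016)<.04)&(P[:,2]>.085)&(P[:,2]<.096)]
(ce,wh,an)=cv2.minAreaRect(T[:,:2].astype(np.float32)*1000); print('bar',ce,wh,an,T.mean(0),len(T),pose()[1])
w=im[195:265,270:350]; 
_,im1,_=pickle.load(open('w1.pkl','rb')); cv2.imwrite('pics/both.png',np.hstack([cv2.resize(im1[185:275,270:360],(400,400),interpolation=3),cv2.resize(im[100:400:1,170:470],(400,400))])[:,:,::-1])
E
```

```text
time_s: 2.85
position: [0.5205, 0.0159, 0.3402]
orientation: [0.0, 0.907, 0.421, 0.0]
ft_force: [0.2, -0.3, -0.3]
finger_gap: 0.0853
finger_force: 0.0
0.92 [312. 222.] [0.5285 0.0297 0.0899]
0.89 [237. 388.] [ 0.4078 -0.0309  0.0678]
0.6 [ 80. 267.] [0.3821 0.1001 0.0521]
bar (519.5164794921875, 16.539491653442383) (49.711029052734375, 15.966268539428711) 48.347999572753906 [0.5204 0.0176 0.0896] 2310 [0.5206 0.0158 0.34  ]
```

View pics/both.png

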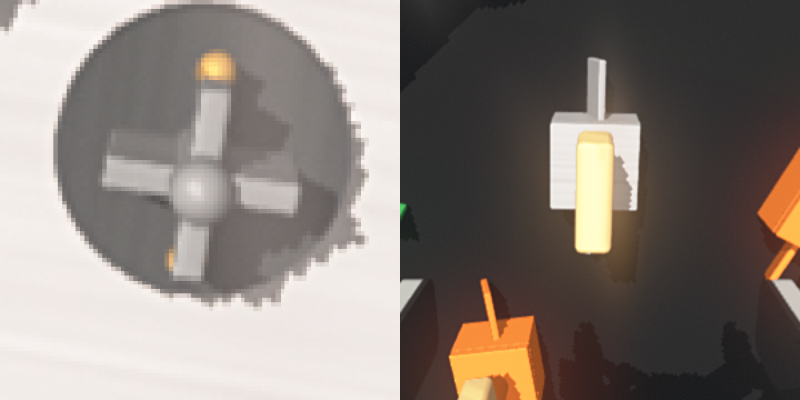

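Left half: the cross spindle, with rib ends at about (105,171), (298,196), (216,86) and (188,277) in the crop. Right half: the grey stirrer with its bar lying along the tool x axis, and an orange look-alike behind and to the left.

```bash
python3 - <<'E'
from h import *
import pickle
c,im,d=pickle.load(open('w1.pkl','rb'))
f=lambda a,b:atz('wrist',(270+a*.225-.4,185+b*.225-.4),.085,c)
l,r,u,b=f(105,171),f(298,196),f(216,86),f(188,277)
v=u-b;w=l-r
print(np.arctan2(v[1],v[0]),np.arctan2(-w[0],w[1]),np.linalg.norm(v),np.linalg.norm(w),(u+b)/2,(l+r)/2, atz('wrist',(270+203*.225,185+185*.225),.0925,c))
plan([.5197,.0168,.075+.155],np.radians(48.35))
E
```

```text
0.26823052226647864 0.2772220372978053 0.029976960965425643 0.029221419628513316 [ 0.5541 -0.2661  0.085 ] [ 0.554  -0.2661  0.085 ] [ 0.5556 -0.266   0.0925]
shift [ 0.0002 -0.0014  0.11  ] turn [ 0.0007 -0.0002  0.0246] t 2.95
```

```bash
python3 -m handwheel '[[[0,-0.001,0.045],[0,0,0.025],-0.2],[[0,-0.001,0.08],[0,0,0.025],-0.2],[[0,-0.001,0.1],[0,0,0.025],-0.2],[[0,-0.001,0.11],[0,0,0.025],-0.2],[[0,-0.001,0.11],[0,0,0.025],-0.2],[[0,-0.001,0.11],[0,0,0.025],1],[[0,-0.001,0.11],[0,0,0.025],1],[[0,-0.001,0.11],[0,0,0.025],1],[[0,-0.001,0.11],[0,0,0.025],1],[[0,-0.001,0.11],[0,0,0.025],1],[[0,-0.001,0.11],[0,0,0.025],1]]' 60
python3 - <<'E'
from h import *
s,p,r=pose(); print(s['finger_gap'],s['finger_force'],p,s['ft_force'],s['torque'])
E
```

```text
time_s: 4.05
position: [0.5202, 0.0178, 0.2314]
orientation: [0.001, 0.912, 0.41, 0.001]
ft_force: [1.3, -1.4, 5.3]
finger_gap: 0.0152
finger_force: 59.7
0.01519920421605383 59.730820655822754 [0.5202 0.0178 0.2314] [ 1.3268 -1.3935  5.3122] [-0.0696 -0.0243  0.0467]
```

```bash
python3 -m handwheel '[[[0,0,-0.04],[0,0,0],1],[[0,0,-0.09],[0,0,0],1],[[0,0,-0.14],[0,0,0],1],[[0,0,-0.16],[0,0,0],1],[[0,0,-0.16],[0,0,0],1]]'
python3 - <<'E'
from h import *
import pickle
s,p,r=pose(); c=cal('wrist'); im,d=optics.grab_frame('wrist'); save('w3',im); pickle.dump((c,im,d,p,r),open('w3.pkl','wb'))
P,u,v=cloud('wrist',d,c); Q=r.inv().apply(P-p)
m=(abs(Q[:,0])<.045)&(abs(Q[:,1])<.04)&(Q[:,2]>.05)&(Q[:,2]<.3)
print(np.histogram(Q[m][:,2],bins=np.arange(.05,.3,.01)))
print(s['finger_gap'],p,s['ft_force']); plan([.5543,-.2663,.39],.267)
E
```

```text
time_s: 4.55
position: [0.5197, 0.018, 0.3934]
orientation: [0.002, 0.912, 0.411, 0.003]
ft_force: [0.2, -0.7, -2.3]
finger_gap: 0.0152
finger_force: 59.7
(array([    0,     0,     0,  5181,  8365,  7864, 10620,  5354,  2064,
        8233,  1509,   940,     5,     0,  4435,  1176,   826,   619,
          54,     0,     0,     0,     0,     0]), array([0.05, 0.06, 0.07, 0.08, 0.09, 0.1 , 0.11, 0.12, 0.13, 0.14, 0.15,
       0.16, 0.17, 0.18, 0.19, 0.2 , 0.21, 0.22, 0.23, 0.24, 0.25, 0.26,
       0.27, 0.28, 0.29]))
0.01521815695761046 [0.5197 0.018  0.3934] [ 0.2313 -0.7249 -2.3449]
shift [-0.1898  0.2145  0.0002] turn [ 0.001  -0.0014  0.5789] t 4.6
```

View pics/w3.png

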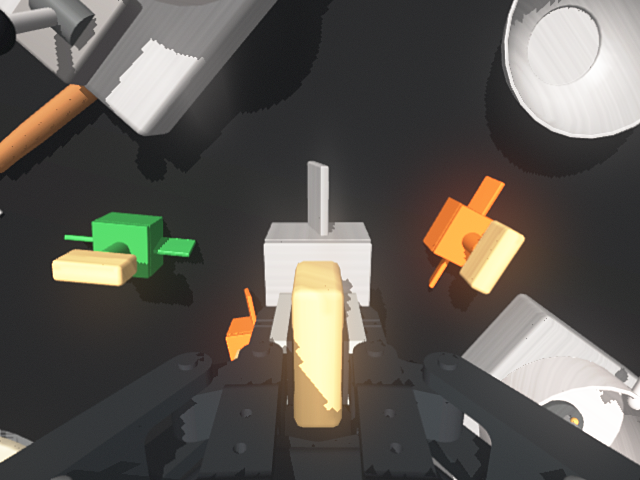

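The stirrer is held square in the fingers. The hub's front face is at (317,270) and the bar at (318,345). I'll measure the hub offset in the tool frame.

```bash
python3 - <<'E'
from h import *
import pickle
c,im,d,p,r=pickle.load(open('w3.pkl','rb'))
P,u,v=cloud('wrist',d,c); Q=r.inv().apply(P-p)
F=Q[(v>248)&(v<285)&(u>275)&(u<360)]; print('front face x',np.median(F[:,0]),F[:,2].min(),F[:,2].max()); print('slope',np.polyfit(F[:,2],F[:,0],1),'yaw',np.polyfit(F[:,1],F[:,0],1))
F=Q[(v>250)&(v<285)&(Q[:,2]<.24)&(Q[:,2]>.185)&(abs(Q[:,0])<.03)]; print('y',np.percentile(F[:,1],[.5,2,98,99.5]))
B=Q[(Q[:,2]>.13)&(Q[:,2]<.145)&(abs(Q[:,1])<.009)&(abs(Q[:,0])<.03)]; print('bar',B.min(0),B.max(0),len(B))
b=Q[(v>175)&(v<215)&(u>305)&(u<330)&(Q[:,2]<.24)]; print('blade',b.mean(0))
E
```

```text
front face x 0.016133354774738033 0.14542090990540096 0.19736758347684633
slope [-0.2709  0.065 ] yaw [-0.0013  0.0158]
y [-0.0229 -0.0224  0.0222  0.0227]
bar [-0.0266 -0.009   0.1339] [0.0239 0.009  0.145 ] 7708
blade [0.0378 0.     0.2136]
```

```bash
python3 -m handwheel '[[[-0.19,0.2145,0],[0,0,0.579],1],[[-0.19,0.2145,0],[0,0,0.579],1],[[-0.19,0.2145,0],[0,0,0.579],1],[[-0.19,0.2145,0],[0,0,0.579],1],[[-0.19,0.2145,0],[0,0,0.579],1],[[-0.19,0.2145,0],[0,0,0.579],1],[[-0.19,0.2145,0],[0,0,0.579],1],[[-0.19,0.2145,0],[0,0,0.579],1],[[-0.19,0.2145,0],[0,0,0.579],1]]'
python3 - <<'E'
from h import *
plan([.5543,-.2663,.39],.267)
s,p,r=pose(); print(p,r.as_matrix(),s['ft_force'])
E
```

```text
time_s: 5.5
position: [0.5543, -0.2657, 0.3877]
orientation: [-0.001, 0.991, 0.133, -0.001]
ft_force: [-0.4, -0.1, -1.7]
finger_gap: 0.0152
finger_force: 60.1
shift [-0.0002  0.0006 -0.0023] turn [-0.0025  0.0022  0.0007] t 5.5
[ 0.5543 -0.2657  0.3877] [[ 0.9644  0.2645 -0.0028]
 [ 0.2645 -0.9644  0.0019]
 [-0.0022 -0.0025 -1.    ]] [-0.4076 -0.1273 -1.7394]
```

```bash
python3 - <<'E'
from h import *
import pickle
c,im,d,p,r=pickle.load(open('w3.pkl','rb'))
P,u,v=cloud('wrist',d,c); Q=r.inv().apply(P-p)
F=Q[(v>226)&(v<237)&(u>275)&(u<300)]; print('face',np.median(F,axis=0),np.polyfit(F[:,2],F[:,0],1))
F=Q[(v>246)&(v<285)&(u>270)&(u<290)]; print('top',np.median(F,axis=0),np.polyfit(F[:,0],F[:,2],1))
b=Q[(v>163)&(v<215)&(u>305)&(u<330)&(Q[:,2]<.24)]; print('blade max x',b.max(0))
# now: see the held stirrer over the pan from top and side
for n in ['top','side']:
    im,d=optics.grab_frame(n)
    if n=='side': cv2.imwrite('pics/s2.png',cv2.resize(im[200:380,240:440],(800,600)[:2],interpolation=3)[:,:,::-1])
E
```

```text
face [ 0.0209 -0.0139  0.213 ] [-0.0068  0.0223]
top [ 0.0108 -0.0161  0.1954] [-0.0073  0.1955]
blade max x [0.052  0.0046 0.2279]
```

View pics/s2.png

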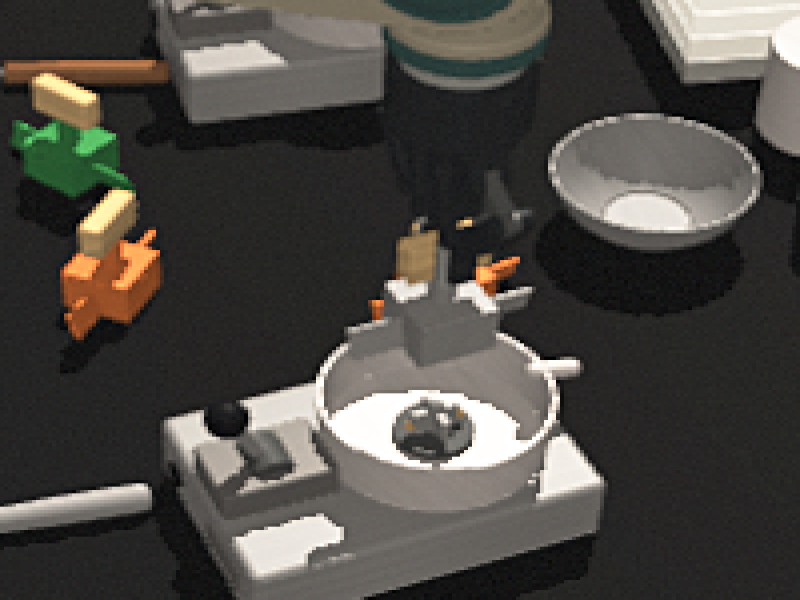

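The stirrer hangs level over the pan and centred to within a few mm, with its hub at (445,320) in the crop and the spindle below at (432,430). I'll correct by the measured 1.7 mm grip offset and descend to just above the pin.

```bash
python3 -m handwheel '[[[0.0015,0.0006,0.02],[0.0025,-0.002,0],1],[[0.0015,0.0006,0.04],[0.0025,-0.002,0],1],[[0.0015,0.0006,0.055],[0.0025,-0.002,0],1],[[0.0015,0.0006,0.055],[0.0025,-0.002,0],1],[[0.0015,0.0006,0.055],[0.0025,-0.002,0],1],[[0.0015,0.0006,0.055],[0.0025,-0.002,0],1]]'
python3 - <<'E'
from h import *
s,p,r=pose(); a=np.array([.5543,-.2663]); x=r.as_matrix()[:,0]
print('hub axis err tool', r.inv().apply(np.r_[a,p[2]]-(p-.0017*x)),p,s['ft_force'],s['torque'])
plan(np.r_[a,p[2]]+.0017*x,.267)
E
```

```text
time_s: 6.2
position: [0.556, -0.2667, 0.3363]
orientation: [-0.0, 0.991, 0.133, -0.0]
ft_force: [-0.1, -0.6, -2.9]
finger_gap: 0.0151
finger_force: 60.0
hub axis err tool [ 0.0001 -0.0008  0.    ] [ 0.556  -0.2667  0.3363] [-0.077  -0.6274 -2.8678] [ 0.0184 -0.0426 -0.055 ]
shift [ 0.0001 -0.0008  0.    ] turn [-0.0007  0.0002  0.    ] t 6.2
```

```bash
python3 -m handwheel '[[[0,-0.0004,0.008],[0,0,0],1],[[0,-0.0004,0.012],[0,0,0],1],[[0,-0.0004,0.015],[0,0,0],1],[[0,-0.0004,0.018],[0,0,0],1],[[0,-0.0004,0.018],[0,0,0],1],[[0,-0.0004,0.018],[0,0,0],1]]'
python3 - <<'E'
from h import *
s,p,r=pose(); print(p,p[2]-.2314,s['ft_force'],s['torque'],s['finger_gap'])
E
```

```text
time_s: 6.8
position: [0.5557, -0.2664, 0.3167]
orientation: [-0.001, 0.991, 0.133, -0.001]
ft_force: [-0.2, -0.1, -0.7]
finger_gap: 0.0154
finger_force: 60.2
[ 0.5557 -0.2664  0.3167] 0.08534516502604644 [-0.1563 -0.1177 -0.7454] [ 0.0054 -0.0595 -0.0206] 0.015423190407911562
```

The pin is in the socket with no force on the wrist. Next are the teeth.

```bash
python3 -m handwheel '[[[0,0,0.002],[0,0,0],1],[[0,0,0.004],[0,0,0],1],[[0,0,0.006],[0,0,0],1],[[0,0,0.006],[0,0,0],1],[[0,0,0.006],[0,0,0],1]]'
python3 - <<'E'
from h import *
s,p,r=pose(); print(p,p[2]-.2314,s['ft_force'],s['torque'],s['finger_gap'])
E
```

```text
time_s: 7.3
position: [0.5557, -0.2663, 0.3106]
orientation: [-0.001, 0.991, 0.133, -0.001]
ft_force: [-0.5, -0.5, -1.5]
finger_gap: 0.015
finger_force: 60.2
[ 0.5557 -0.2663  0.3106] 0.07922143841621448 [-0.5404 -0.5353 -1.4614] [-0.0194  0.0713 -0.0125] 0.014987338872780254
```

Meshed: the underside is 6 mm below the tooth tops and there is still no load. Now pushing past the catch.

```bash
python3 -m handwheel '[[[0,0,0.002],[0,0,0],1],[[0,0,0.004],[0,0,0],1],[[0,0,0.006],[0,0,0],1],[[0,0,0.008],[0,0,0],1],[[0,0,0.01],[0,0,0],1],[[0,0,0.012],[0,0,0],1],[[0,0,0.012],[0,0,0],1],[[0,0,0.012],[0,0,0],1]]'
python3 - <<'E'
from h import *
s,p,r=pose(); print(p,p[2]-.2314,s['ft_force'],s['torque'],s['finger_gap'])
E
```

```text
time_s: 8.1
position: [0.5554, -0.2662, 0.2971]
orientation: [-0.002, 0.991, 0.133, -0.002]
ft_force: [0.6, -0.0, -4.7]
finger_gap: 0.0151
finger_force: 59.9
[ 0.5554 -0.2662  0.2971] 0.06573218726042457 [ 0.6046 -0.0313 -4.7431] [-0.0594 -0.0076 -0.0144] 0.015077987744499503
```

```bash
python3 -m handwheel '[[[0,0,0.002],[0,0,0],1],[[0,0,0.003],[0,0,0],1],[[0,0,0.003],[0,0,0],1]]'
python3 - <<'E'
from h import *
s,p,r=pose(); print(p,p[2]-.2314,s['ft_force'])
E
```

```text
time_s: 8.4
position: [0.5555, -0.2662, 0.2965]
orientation: [-0.001, 0.991, 0.133, -0.001]
ft_force: [-3.6, 2.4, 3.7]
finger_gap: 0.0152
finger_force: 61.1
[ 0.5555 -0.2662  0.2965] 0.06511153665297936 [-3.5604  2.3643  3.7419]
```

```bash
python3 -m handwheel '[[[0,0,0.002],[0,0,0],1],[[0,0,0.003],[0,0,0],1],[[0,0,0.003],[0,0,0],1]]'
python3 - <<'E'
from h import *
s,p,r=pose(); print(p,p[2]-.2314,s['ft_force'])
E
```

```text
time_s: 8.7
position: [0.5555, -0.2661, 0.2964]
orientation: [-0.001, 0.991, 0.133, -0.0]
ft_force: [-11.4, 5.4, 17.9]
finger_gap: 0.015
finger_force: 63.1
[ 0.5555 -0.2661  0.2964] 0.06503517087171701 [-11.3565   5.3791  17.8615]
```

It is seated on a hard stop, with the underside at 65.0 mm and 18 N. I'll relax, release and rise.

```bash
python3 -m handwheel '[[[0,0,-0.003],[0,0,0],1],[[0,0,-0.004],[0,0,0],1],[[0,0,-0.004],[0,0,0],-0.2],[[0,0,-0.004],[0,0,0],-0.2],[[0,0,-0.004],[0,0,0],-0.2],[[0,0,-0.004],[0,0,0],-0.2],[[0,0,-0.03],[0,0,0],-0.2],[[0,0,-0.07],[0,0,0],-0.2],[[0,0,-0.11],[0,0,0],-0.2],[[-0.05,0,-0.11],[0,0,0],-0.2],[[-0.06,0,-0.11],[0,0,0],-0.2],[[-0.06,0,-0.11],[0,0,0],-0.2]]'
python3 - <<'E'
from h import *
s,p,r=pose(); c=cal('wrist'); im,d=optics.grab_frame('wrist'); save('w4',im)
P,u,v=cloud('wrist',d,c)
m=(np.hypot(P[:,0]-.5543,P[:,1]+.2663)<.03)&(P[:,2]>.145)&(P[:,2]<.17); print('bar',P[m].mean(0),len(P[m]),np.median(P[m][:,2]))
m=(np.hypot(P[:,0]-.5543,P[:,1]+.2663)<.028)&(P[:,2]>.09)&(P[:,2]<.115); print('hub top',np.median(P[m],axis=0))
m=(P[:,2]>.11)&(P[:,2]<.145)&(np.hypot(P[:,0]-.434,P[:,1]+.296)<.03); Q=P[m]; print(len(Q))
A=np.c_[2*Q,np.ones(len(Q))]; x=np.linalg.lstsq(A,(Q**2).sum(1),rcond=None)[0]; print('ball',x[:3],np.sqrt(x[3]+x[:3]@x[:3]))
b=nets.find_in('wrist','lever_a_tip'); print(b[:2]); print(p,s['ft_force'])
for n in ['top','side']:
    im,d=optics.grab_frame(n); print(n,[(round(k['score'],2),k['pixel']) for k in nets.find_in(n,'lever_a_tip')[:2]])
E
```

```text
time_s: 9.9
position: [0.497, -0.2828, 0.403]
orientation: [-0.001, 0.991, 0.132, -0.001]
ft_force: [0.6, 0.1, 0.5]
finger_gap: 0.0508
finger_force: 0.0
bar [ 0.5541 -0.2669  0.1546] 2910 0.15468060191885036
hub top [ 0.5543 -0.2723  0.1009]
1313
ball [ 0.431  -0.2951  0.1246] 0.015102894187504854
[{'pixel': [311.3, 325.3], 'score': 0.95}]
[ 0.497  -0.2828  0.403 ] [0.6273 0.0674 0.4558]
top [(0.44, [418.7, 222.6])]
side [(0.57, [298.6, 323.5])]
```

View pics/w4.png

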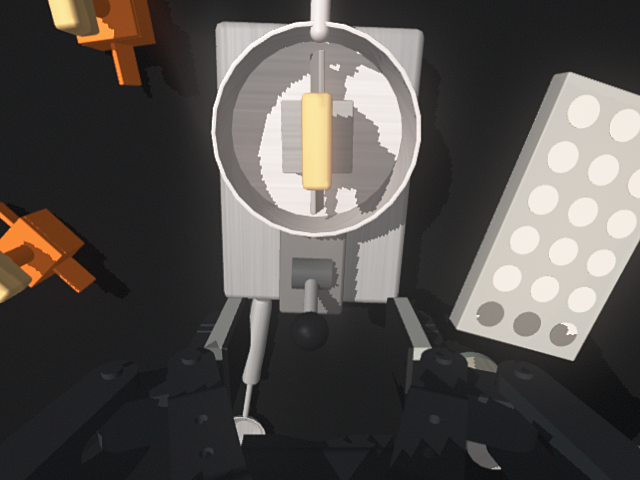

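The stirrer is home: bar top 154.7 mm against 155 mm expected, and the bar sits over the pan at (316,140). The lever ball is at (310,330), fitted as a 15 mm sphere at (0.431, -0.295, 0.125). Next I'll plan the lever push with shut fingers.

```bash
python3 - <<'E'
from h import *
a=np.array([.5543,-.2663]); psi=.2315; u=np.array([np.cos(psi),np.sin(psi)])
for rad,z in [(.168,.40),(.168,.291),(.098,.291)]: plan(np.r_[a-rad*u,z],psi)
E
```

```text
shift [-0.1102 -0.0065  0.0026] turn [-0.003   0.0023  0.0362] t 10.2
shift [-0.1099 -0.0062  0.1116] turn [-0.003   0.0023  0.0362] t 10.2
shift [-0.04   -0.0036  0.1114] turn [-0.003   0.0023  0.0362] t 10.2
```

```bash
python3 -m handwheel '[[[-0.05,-0.003,0],[0,0,0.036],1],[[-0.09,-0.006,0],[0,0,0.036],1],[[-0.11,-0.006,0],[0,0,0.036],1],[[-0.11,-0.006,0],[0,0,0.036],1],[[-0.11,-0.006,0],[0,0,0.036],1],[[-0.11,-0.006,0.04],[0,0,0.036],1],[[-0.11,-0.006,0.08],[0,0,0.036],1],[[-0.11,-0.006,0.111],[0,0,0.036],1],[[-0.11,-0.006,0.111],[0,0,0.036],1],[[-0.11,-0.006,0.111],[0,0,0.036],1]]' 40
python3 - <<'E'
from h import *
s,p,r=pose(); print(p,s['ft_force'],s['finger_gap'])
a=np.array([.5543,-.2663]); psi=.2315; u=np.array([np.cos(psi),np.sin(psi)])
plan(np.r_[a-.098*u,.291],psi)
E
```

```text
time_s: 11.2
position: [0.391, -0.3052, 0.2927]
orientation: [-0.001, 0.993, 0.116, -0.001]
ft_force: [-0.6, 0.3, 1.5]
finger_gap: 0.0003
finger_force: 0.0
[ 0.391  -0.3052  0.2927] [-0.6456  0.267   1.5064] 0.00034704387135337845
shift [ 0.0699 -0.0003  0.0015] turn [-0.0026  0.0021  0.0004] t 11.2
```

```bash
python3 -m handwheel '[[[0.01,0,0.001],[0,0,0],1],[[0.02,0,0.001],[0,0,0],1],[[0.03,0,0.001],[0,0,0],1],[[0.04,0,0.001],[0,0,0],1],[[0.05,0,0.001],[0,0,0],1],[[0.058,0,0.001],[0,0,0],1],[[0.064,0,0.001],[0,0,0],1],[[0.068,0,0.001],[0,0,0],1],[[0.07,0,0.001],[0,0,0],1],[[0.07,0,0.001],[0,0,0],1],[[0.07,0,0.001],[0,0,0],1]]'
python3 - <<'E'
from h import *
s,p,r=pose(); print(p,s['ft_force'],s['torque'],np.linalg.norm(p[:2]-[.5543,-.2663]))
E
```

```text
time_s: 12.3
position: [0.4578, -0.2893, 0.2904]
orientation: [-0.002, 0.993, 0.115, -0.002]
ft_force: [-3.3, -0.1, -2.5]
finger_gap: -0.0003
finger_force: 1.9
[ 0.4578 -0.2893  0.2904] [-3.2633 -0.0933 -2.4637] [-0.1023  0.6752 -0.0031] 0.09917374946942453
```

```bash
python3 -m handwheel '[[[0.002,0,0],[0,0,0],1],[[0.004,0,0],[0,0,0],1],[[0.004,0,0],[0,0,0],1]]'
python3 - <<'E'
from h import *
s,p,r=pose(); print(p,s['ft_force'],s['torque'],np.linalg.norm(p[:2]-[.5543,-.2663]))
E
```

```text
time_s: 12.6
position: [0.4599, -0.2892, 0.2902]
orientation: [-0.002, 0.993, 0.114, -0.006]
ft_force: [-21.3, -2.3, 5.1]
finger_gap: -0.0003
finger_force: 10.9
[ 0.4599 -0.2892  0.2902] [-21.2568  -2.3297   5.1014] [-0.2848  3.6052  0.072 ] 0.09715302173354522
```

The lever is hard against its stop at 21 N. I'll back off, rise clear and check.

```bash
python3 -m handwheel '[[[-0.02,0,0],[0,0,0],1],[[-0.05,0,0],[0,0,0],1],[[-0.06,0,0],[0,0,0],1],[[-0.06,0,-0.04],[0,0,0],1],[[-0.06,0,-0.08],[0,0,0],1],[[-0.06,0,-0.12],[0,0,0],1],[[0,0,-0.13],[0,0,0],-1],[[0,0,-0.13],[0,0,0],-1],[[0,0,-0.13],[0,0,0],-1],[[0,0,-0.13],[0,0,0],-1]]'
python3 - <<'E'
from h import *
s,p,r=pose(); c=cal('wrist'); im,d=optics.grab_frame('wrist'); save('w5',im)
P,u,v=cloud('wrist',d,c)
m=(np.hypot(P[:,0]-.5543,P[:,1]+.2663)<.03)&(P[:,2]>.145)&(P[:,2]<.17); print('bar',P[m].mean(0),np.median(P[m][:,2]))
m=(P[:,2]>.115)&(P[:,2]<.145)&(np.hypot(P[:,0]-.479,P[:,1]+.284)<.025); Q=P[m]
A=np.c_[2*Q,np.ones(len(Q))]; x=np.linalg.lstsq(A,(Q**2).sum(1),rcond=None)[0]; print('ball',x[:3],np.sqrt(x[3]+x[:3]@x[:3]),len(Q),'radius',np.hypot(x[0]-.5543,x[1]+.2663))
print(p,s['ft_force'])
E
```

```text
time_s: 13.6
position: [0.4623, -0.2886, 0.4201]
orientation: [-0.001, 0.993, 0.115, -0.002]
ft_force: [-0.7, 0.1, -0.5]
finger_gap: 0.0581
finger_force: 0.0
bar [ 0.5535 -0.267   0.1545] 0.1546334746755736
ball [ 0.4793 -0.2838  0.1257] 0.012610733742483116 1223 radius 0.07705022026588958
[ 0.4623 -0.2886  0.4201] [-0.6922  0.0538 -0.4964]
```

View pics/w5.png

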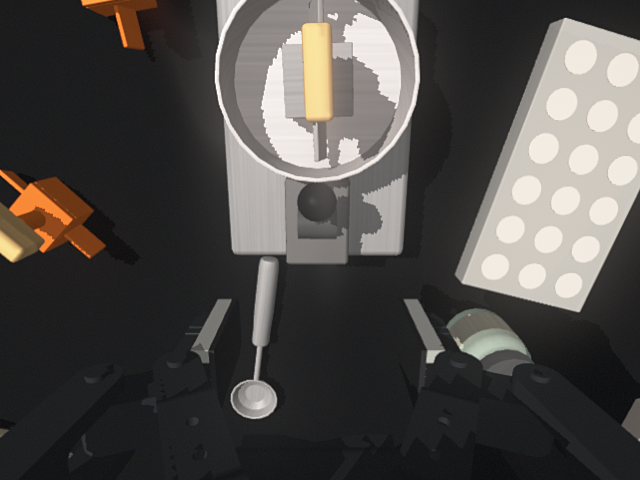

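The lever ball is at (317,200), 77 mm from the pan's axis, which is its full-on position. The stirrer is seated at (317,75) and nothing else has moved.

```bash
python3 -c "
from bench import manip; print(manip.job_done())"
```

```text
the job is handed in; nothing more can be done
None
```

The job is handed in: the stirrer is meshed and pushed fully home past its catch on the empty melter, I let go of it, and that melter's lever is thrown fully over to on, all in about 14 s of robot time.

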